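# Swap the jars, free the safety catch, then hold the glue press down

## Robot

A 6-joint arm with a two-finger parallel gripper is mounted at the origin on the work surface. World frame = base frame: x ahead of the robot, y to its left, z up, the work surface at z = 0. Lengths are in mm, angles in rad, forces in N, time in s.
With the tool pointing down it reaches from about 300 to 825 mm from the base axis. Payload 5.4 kg.
Tool frame: the origin (TCP) lies at the very end of the fingers, on their centre line; the grasp point (between the pads) lies 19 mm behind it; z points along the fingers, y is the direction in which the jaws open and shut (so a half turn about z gives the same grasp; the last joint's range is limited). The gripper opens to 92 mm and grips with 3 to 60 N. Pads are 20 mm wide; open, the fingers measure 128 mm over their backs; the gripper's body (75 mm by 189 mm) begins 69 mm behind the grasp point.
Start: joints at [-1.323, 0.158, 1.597, -0, 1.386, -0.21], TCP at [254.111, -515.784, 214.601] pointing down, gripper open.
Joint ranges: [-2.91, 2.91], [-0.94, 2.29], [0.18, 2.7], [-1.29, 4.43], [0.17, 2.64], [-3, 3]. Speed limits (rad/s): [2.57, 2.57, 3.14, 3.14, 3.14, 3.14].

## Interface

Orientations are given as [roll, pitch, yaw] about the fixed x, y, z axes, in that order (R = Rz(yaw) Ry(pitch) Rx(roll)).
In Python, from plant import r gives the robot as it stands.
- The arm moves only by the tool carry_out, never from a script. Its argument "commands" is a list of rows, each a list of 7 numbers: the turn, a rotation vector about the tool's x, y, z in degrees, then the shift along the tool's x, y, z in cm, then the finger opening in cm, from 0 to 9.19. A call has 1 to 5 rows; each row is the pose to reach, as a shift and turn from the pose commanded when the call began, along the tool's axes at that moment; what a row does not reach only later rows make up. A row lasts 1/8 s, in which the tool goes at most 62.5 mm and 10.7 degrees, less where a joint would pass 70% of its speed; a pose out of reach is approached as far as the arm can. A call with a gripper value outside its range is refused whole. The fingers move at their own pace and stop on an object; "squeeze" is the grip in N (left out, the last holds). Time passes only in rows, so rows that repeat a pose let the fingers close. It gives the time, the measured TCP pose, the force and the opening at its end, in the units of the state.
- r.get_state(): the state, without advancing time (a new reading comes with each control period).
- r.snapshot(name): name is "side" or "top" or "wrist"; returns (picture, depth): 400x640x3 uint8, blue, green, red; 400x640 float32, mm along the optical axis (not along the pixel's ray), 0 where there is no reading.
- r.camera_info(name): a dict with "fovy" (degrees; the focal length in pixels is half the picture's height over the tangent of half this angle, whatever the lens; pixels are square), "cx", "cy" (the principal point, pixels), "position" and "orientation" of the camera in the world. Camera axes: x right, y down, z forward; pixel columns grow to the right and rows downward; lengths in mm; the calibration is good to about 2 mm. A picture is of the moment at which its call begins: read the wrist's pose just before it. camera_info takes no time and is no camera call; for the wrist camera it gives the pose at the moment of the call.
- r.finish_job(): hands the job in, once; it reports no verdict.
Trained networks look in the newest picture that a camera, given by its name, has taken for a name from the list of things; names that differ only in an ending like _2 or _b are one class to them, and where a whole thing is asked for, a point or a joint stands for the part that bears it (a point fixed in the world has none). Each returns a list of dicts, best first, with "confidence" (0 to 1); they miss things now and then, are a little off and sometimes report something else, mostly with a low value. They report only what shows in the picture. A call takes as long as a camera call. They do not tell look-alikes from the thing itself.
- r.look_for(camera, label): "point" ([column, row] in pixels, amid what is visible of it).
- r.cut_out(camera, label): "mask" (400x640 bool, what is visible of it) and "point" ([column, row] in pixels, amid what is visible of it).
The state is a dict: "time": time; "q": joint angles; "joint_velocities": joint speeds; "effort": joint torques, N m; "ee_pos": TCP position; "tcp_rot": TCP orientation; "ft_force": force on the tool from outside, world axes, zero at the start; "moment": the same for the moment, N m; "gripper_width": finger opening in mm.
Only numpy, scipy, OpenCV 4.12 (cv2) and the standard library are available. Lean on these libraries where they do the work, as an engineer would, in place of code of your own. Each camera call takes 0.05 s, during which the arm holds its last target.

## Task

Two corked jars must change places: the one standing on the press's round anvil goes into the tray compartment that the other jar now stands in, and that other jar goes onto the middle of the anvil, both upright (the empty tray compartment is handy for parking one). Only then flip the press's safety catch fully over, take the lever by its handle and pull it all the way down to its stop so that the rubber foot presses on the cork, and finish while still holding the lever down there, because it springs back if let go. Leave the tin, the brass weight, the brush and the bowl where they are.

Things in the scene. Friction and masses are not known exactly. Their poses are not given: they have to be found in the camera images.
- wide_jar_mid (a point): Centre (half-way up, 36 mm above its foot) of the wide amber glass jar with a cork: 72 mm tall overall, straight round body 52 mm in diameter up to 50 mm from the foot, then a shoulder and a 38 mm cork. Loose, about 0.16 kg. It starts either on the anvil or in the tray compartment, the slim jar in the other place.
- slim_jar_mid (a point): Centre (half-way up, 36 mm above its foot) of the slim amber glass jar with a cork: 72 mm tall overall, straight round body 38 mm in diameter up to 50 mm from the foot, then a shoulder and a 29 mm cork. Loose, about 0.11 kg.
- press: Grey bench press, fixed. Origin on the table under the anvil's centre; z up, x from the anvil to the hinge posts (away from the robot), y to the robot's left. Two 120 mm cheeks (front face at x = 68 mm) carry the lever; a 167 mm post at x 96, y 70 mm carries the catch. With the lever up the space above the anvil is open: grip a jar there with the fingers either side along y.
- anvil (a point): Centre of the top of the anvil, a round steel disc 62 mm in diameter, 8 mm above the table. Axes as the press.
- lever (a joint): Angle of the press lever (rad). 0: up, leaning back 25 degrees (0.436 rad) past vertical, kept there by a return spring; 2.007: level, at its stop, pointing to the robot over the anvil. Turns about the press's y. Blocked near 0.1 to 0.2 while the catch is on. The foot meets a jar's cork at about 1.9; about 10 N at the handle holds it at the stop.
- lever_hinge (a point): Point on the lever's hinge axis (which runs along the press's y) abreast of the middle of the handle: 105 mm above the table, 85 mm behind the anvil's centre, 45 mm to the -y side. Axes as the press.
- handle (a point): Middle of the lever's handle: a black round bar, 16 mm thick, along the press's y, 160 mm from the hinge axis, on the -y side of the 14 mm wide lever arm; this point is 45 mm from the arm's middle, 32 mm from the bar's end. Lever up: 250 mm above the table, 68 mm beyond the hinge; at its stop: 105 mm up, 160 mm before the hinge. Pinch it from above, fingers either side along x; it turns in them.
- foot: Sprung rubber foot, a 28 mm disc on the lever arm 85 mm from the hinge, on the side that faces down when the lever is level. With a jar on the anvil and the lever at its stop it is pushed in about 8 mm and presses with about 12 N. Its origin lies on the arm's centre line.
- catch (a joint): Angle of the steel safety catch (rad). 0: on, its 92 mm bar lies level across the front of a lug on the lever arm and blocks it; 1.4: fully over, its bar stands up clear of the lever. It stays where it is left (stiff hinge, about 1 N at the tab).
- catch_tab (a point): Centre of the catch's tab: a round steel knob 20 mm in diameter, 16 mm thick along the press's x, on a 10 mm stalk, 65 mm from the pivot. Catch on: straight above the pivot, 220 mm above the table; flipping swings it sideways to the press's +y and down. Push it, or pinch it from above with the fingers either side along x.
- catch_pivot (a point): Pivot of the catch, whose axis runs along the press's x: 78 mm behind the anvil's centre, 70 mm to the +y side, 155 mm above the table. Axes as the press.
- tray: Dark wooden tray, 236 x 236 mm, rim and dividers 22 mm high and 8 mm thick, floor 8 mm thick, divided into 2 x 2 compartments 106 mm square. Fixed to the table. Origin on the table under its centre; x away from the robot, y to the robot's left.
- slot (a point): Centre of the floor (8 mm above the table) of the tray's near left compartment, which holds one of the jars at the start, up to 15 mm off its centre. Axes as the tray.
- spare_slot (a point): Centre of the floor (8 mm above the table) of the tray's far left compartment, empty. Axes as the tray.
- tin: Bystander: aluminium tin, 44 mm in diameter, 30 mm high, in the tray's near right compartment. Origin at its underside.
- weight: Bystander: small brass weight, 36 mm in diameter, 34 mm high, in the tray's far right compartment. Origin at its underside.
- brush: Bystander: brush 160 mm long lying on the table before the press.
- bowl: Bystander: white bowl 90 mm in diameter, 40 mm high, on the table to the left of the press. Origin at its underside.
There are look-alikes about, which are no part of the job. Leave any purple look-alike of the part that bears wide_jar_mid alone.

How it is judged:
By the outcome, as a careful person would: the job done as asked, in the order asked, and still so for the second after the job is handed in, while the arm keeps its last pose, push and grip.
It also fails if it takes over 72 s, if anything falls off the work surface, if the arm or the gripper's body presses on something with over 40 N, if the wrist force passes 120 N, or if a joint passes its speed limit or range.

## Working session

There is one attempt and no reset: what is moved stays moved. The work goes in short steps, Python scripts to look and compute and a tool call to move; the robot and the scene stay as the last step left them, time stands still between calls to the robot, and variables do not carry over. Pictures are saved under pics/ and viewed, and the job is handed in when it is done.

Besides the shell and the picture viewer there is one more tool, called by a JSON object that holds its "fn" and its "kwargs", one argument or row to a line. carry_out: Moves the arm, as the interface text tells. Its arguments: {"type":"object","properties":{"commands":{"type":"array"},"squeeze":{"type":"number"}},"required":["commands"]}

```bash
ls; mkdir -p pics; cat > h.py <<'E'
import numpy as np, cv2
from plant import r
from scipy.spatial.transform import Rotation as R
def rot(o):
    o=np.array(o,float)
    if o.shape==(3,3): return o
    if o.size==3: return R.from_euler('xyz',o).as_matrix()
    return R.from_quat(o).as_matrix()
def px2w(info,u,v,d):
    f=200/np.tan(np.radians(info['fovy'])/2)
    p=np.array([(u-info['cx'])/f*d,(v-info['cy'])/f*d,d])
    return rot(info['orientation'])@p+np.array(info['position'])
def w2px(info,P):
    f=200/np.tan(np.radians(info['fovy'])/2)
    p=rot(info['orientation']).T@(np.array(P)-np.array(info['position']))
    return p[0]/p[2]*f+info['cx'],p[1]/p[2]*f+info['cy'],p[2]
E
python3 - <<'E'
from h import *
s=r.get_state();print(s)
for c in ['side','top','wrist']:
    i=r.camera_info(c);print(c,i)
    im,d=r.snapshot(c);cv2.imwrite(f'pics/{c}0.png',im);np.save(f'{c}0.npy',d)
E
```

```text
pics
{'time': 0.0, 'q': array([-1.32309947e+00,  1.59043735e-01,  1.59820445e+00, -4.14369891e-05,
        1.38622953e+00, -2.10104888e-01]), 'joint_velocities': array([-0.00053258, -0.00034437, -0.00053895, -0.00050595, -0.00023772,
       -0.00017818]), 'effort': array([-9.43289670e-04, -3.85569334e+01, -3.22109807e+01,  6.99879485e-02,
        3.78710486e-02, -1.44606861e-04]), 'ee_pos': array([ 253.94574495, -515.18313623,  213.63584072]), 'tcp_rot': array([-3.13974055e+00, -3.53330256e-04,  4.57809056e-01]), 'ft_force': array([ 0.57726484,  1.03146279, -0.61874224]), 'moment': array([-0.01856742,  0.01578069,  0.00933938]), 'gripper_width': 92.21166218386587}
side {'fovy': 56.795143884252255, 'cx': 318.38699790733045, 'cy': 196.64786025453728, 'position': array([ 415.24656066, -769.04135718,  643.44928143]), 'orientation': array([-2.08402462,  0.00845114, -0.15322875])}
top {'fovy': 49.699908104056945, 'cx': 314.5846608341267, 'cy': 202.63052762275032, 'position': array([ 450.86464032,   35.65393213, 1236.84683951]), 'orientation': array([-3.05747768,  0.02112012, -1.55121952])}
wrist {'fovy': 65.64466098861864, 'cx': 320.3637230069226, 'cy': 199.9773321054636, 'position': array([ 319.22932065, -483.06830908,  383.92800303]), 'orientation': array([ 2.87981491e+00,  1.27059998e-03, -1.11235568e+00])}
```

View pics/top0.png

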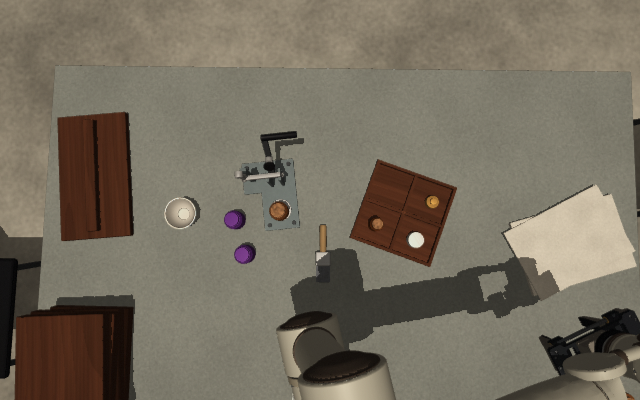

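View pics/side0.png

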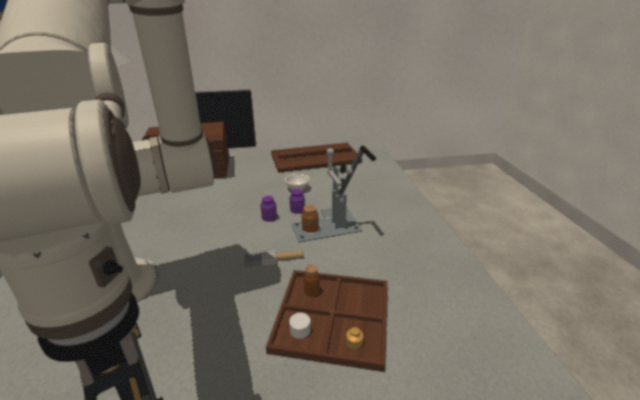

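View pics/wrist0.png

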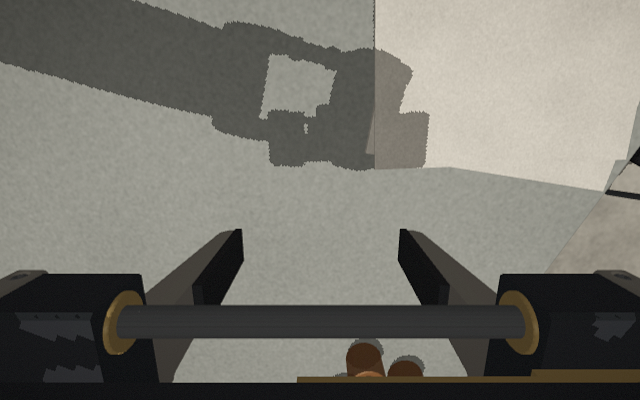

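The top view shows the wide jar on the anvil at about (280,211), the slim jar in the near-left compartment at (376,224), and the tray's far-left compartment empty. The purple look-alikes are at (234,219) and (244,254), the catch is at (240,175), and the lever handle is at (280,135). Next I'll measure.

```bash
python3 - <<'E'
from h import *
for cam in ['top','side']:
    d=np.load(cam+'0.npy');i=r.camera_info(cam)
    for n in ['wide_jar_mid','slim_jar_mid','press','handle','catch_tab','catch','tray','tin','weight','bowl','brush','lever']:
        for o in r.cut_out(cam,n)[:3]:
            m=o['mask'];
            v,u=np.nonzero(m);z=d[m]
            if len(u)==0: continue
            ok=z>0
            P=np.array([px2w(i,a,b,c) for a,b,c in zip(u[ok],v[ok],z[ok])])
            print(cam,n,round(o['confidence'],2),np.round(o['point']),len(u),'mean',P.mean(0).round(),'min',np.percentile(P,3,0).round(),'max',np.percentile(P,97,0).round())
            zt=P[:,2].max(); t=P[P[:,2]>np.percentile(P[:,2],90)-4]; print('    top',t.mean(0).round(1),((t.min(0)+t.max(0))/2).round(1),np.ptp(t,0).round(),len(t))
            if n in('tray','press') and cam=='top':
                c=cv2.minAreaRect(P[:,:2].astype(np.float32));print('    rect',c)
E
```

```text
top wide_jar_mid 0.89 [232. 222.] 316 mean [499. 282.  60.] min [479. 263.  14.] max [523. 305.  76.]
    top [500.1 286.3  73.1] [501.3 286.4  74.9] [35. 35.  9.] 126
top wide_jar_mid 0.84 [279. 209.] 310 mean [525. 159.  67.] min [503. 138.  11.] max [549. 183.  84.]
    top [526.1 162.   81.2] [527.5 162.6  82.4] [35. 33.  7.] 111
top wide_jar_mid 0.63 [241. 252.] 307 mean [408. 250.  60.] min [387. 231.  13.] max [430. 272.  76.]
    top [406.  255.7  72.8] [405.2 255.9  73.9] [35. 36.  8.] 135
top slim_jar_mid 0.64 [376. 225.] 166 mean [ 494. -102.   69.] min [ 478. -119.   30.] max [511. -88.  83.]
    top [ 494.6 -106.    80.4] [ 495.  -105.7   81. ] [24. 27.  7.] 73
top press 0.96 [270. 183.] 3096 mean [599. 178.  63.] min [486. 116.   2.] max [689. 258. 257.]
    top [673.2 162.5 250. ] [646.7 176.4 243.4] [107. 145.  37.] 336
    rect ((612.7318115234375, 195.59707641601562), (181.1461639404297, 279.1257019042969), 89.25260162353516)
top handle 0.96 [270. 138.] 490 mean [667. 161. 227.] min [620. 110. 155.] max [696. 184. 260.]
    top [687.8 144.8 257.5] [687.5 145.7 258.3
[... 4823 characters left out ...]
9 -109.1   78.8] [28. 29.  6.] 97
side bowl 0.74 [339. 320.] 8330 mean [ 532. -205.   11.] min [ 407. -322.    5.] max [648. -78.  23.]
    top [ 527.7 -213.2   20.8] [ 531.4 -189.1   28.4] [290. 298.  22.] 1995
side bowl 0.64 [298. 179.] 302 mean [516. 448.  27.] min [479. 394.   1.] max [552. 551.  40.]
    top [516.  438.1  38.6] [515.5 392.3  53. ] [ 84. 174.  35.] 79
side brush 0.72 [271. 256.] 627 mean [401.  29.  15.] min [335.  14.   4.] max [485.  51.  21.]
    top [398.3  32.8  18.4] [412.1  35.6  19.1] [159.  46.   6.] 350
side lever 0.64 [353. 165.] 477 mean [663. 184. 191.] min [621. 103.   1.] max [765. 598. 257.]
    top [686.6 136.1 255.3] [688.  141.7 254.9] [22. 85.  8.] 83
```

```bash
python3 - <<'E'
from h import *
for cam in ['top','side']:
    d=np.load(cam+'0.npy');i=r.camera_info(cam)
    v,u=np.nonzero(d>0);z=d[v,u]
    f=200/np.tan(np.radians(i['fovy'])/2)
    P=np.c_[(u-i['cx'])/f*z,(v-i['cy'])/f*z,z]@rot(i['orientation']).T+i['position']
    b=P[(P[:,2]>246)&(abs(P[:,0]-687)<25)&(P[:,1]<178)&(P[:,1]>100)]
    if len(b)>20:
        vx,vy,_,_=cv2.fitLine(b[:,:2].astype(np.float32),cv2.DIST_HUBER,0,.01,.01).ravel();print(cam,'bar yaw',np.degrees(np.arctan2(-vx/vy,1)),b.mean(0),b[:,1].min(),b[:,1].max(),b[:,2].max())
    pl=P[(P[:,2]>3)&(P[:,2]<7)&(P[:,0]>470)&(P[:,0]<680)&(P[:,1]>100)&(P[:,1]<260)]
    if len(pl)>20: print(cam,'plate',len(pl),cv2.minAreaRect(pl[:,:2].astype(np.float32)))
    an=P[(P[:,2]>6.5)&(P[:,2]<11)&(np.hypot(P[:,0]-530,P[:,1]-160)<45)]
    print('anvil ring',len(an),an.min(0),an.max(0))
    t=P[(abs(P[:,2]-22)<3)&(abs(P[:,0]-532)<180)&(abs(P[:,1]+190)<180)]
    print('tray rim',cv2.minAreaRect(t[:,:2].astype(np.float32)),len(t))
im=cv2.imread('pics/top0.png');cv2.imwrite('pics/zoom0.png',cv2.resize(im[110:280,150:470],None,fx=2.5,fy=2.5,interpolation=cv2.INTER_CUBIC))
E
```

```text
top bar yaw 7.4169884 [687.64177353 140.71498386 256.14788086] 103.99127088848903 177.90165331034973 261.94968936484736
top plate 1172 ((574.8563842773438, 180.20297241210938), (158.8978271484375, 209.9990234375), 89.77808380126953)
anvil ring 227 [485.36820109 116.01233943   6.50980919] [574.27861906 202.65737807  10.95983431]
tray rim ((530.8506469726562, -186.14324951171875), (236.71890258789062, 236.10604858398438), 70.9373779296875) 1043
side bar yaw 9.37409 [686.13203328 133.83050551 253.82013458] 101.21938859821432 177.7730641291762 258.67156016874077
side plate 761 ((574.2147216796875, 189.30215454101562), (199.35728454589844, 155.76742553710938), 6.944682598114014)
anvil ring 97 [486.59657559 115.94119218   6.50427767] [572.15655406 183.14218096  10.92295585]
tray rim ((530.4464111328125, -188.9046173095703), (239.67359924316406, 236.5049591064453), 70.81880950927734) 1874
```

View pics/zoom0.png

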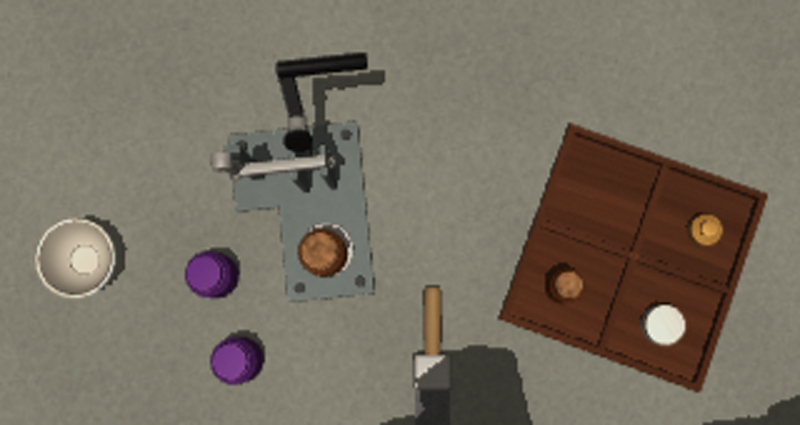

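```bash
cat >> h.py <<'E'
def plan(p,yaw,frac=(1.0,),s=None):
    s=s or r.get_state()
    R0=rot(s['tcp_rot']);
    Rt=R.from_euler('xyz',[np.pi,0,np.radians(yaw)]).as_matrix()
    rv=R.from_matrix(R0.T@Rt).as_rotvec(degrees=True)
    sh=R0.T@(np.array(p)-s['ee_pos'])/10
    print('t',round(float(s['time']),2),'pos',s['ee_pos'].round(1),'rpy',np.degrees(s['tcp_rot']).round(1),'F',s['ft_force'].round(1),'w',round(float(s['gripper_width']),1))
    print('turn',rv.round(1),'shift',sh.round(2))
E
python3 - <<'E'
from h import *
plan([480,160,235],187)
E
```

```text
t 1.35 pos [ 254.1 -515.8  214.6] rpy [-180.    -0.    26.2] F [-0.  -1.  -0.3] w 91.9
turn [   0.    -0.  -160.8] shift [ 50.13 -50.64  -2.04]
```

{"fn": "carry_out", "kwargs": {
  "commands": [
    [0,0,-10.6,3.4,-3.4,-0.3,9],
    [0,0,-21.2,6.8,-6.8,-0.6,9],
    [0,0,-31.8,10.2,-10.2,-1,9],
    [0,0,-42.4,13.6,-13.6,-1.4,9],
    [0,0,-53,17,-17,-2,9]
  ]
}}

```text
time: 1.98
ee_pos: [331.7, -286.6, 234.7]
tcp_rot: [3.141, -0.0, 1.389]
ft_force: [0.4, -0.3, 0.8]
gripper_width: 89.9
```

```bash
python3 - <<'E'
from h import *
plan([480,160,235],187)
E
```

```text
t 1.98 pos [ 331.7 -286.6  234.7] rpy [180.   -0.   79.6] F [ 0.4 -0.3  0.8] w 89.9
turn [   0.     0.  -107.4] shift [ 4.661e+01  6.490e+00 -3.000e-02]
```

{"fn": "carry_out", "kwargs": {
  "commands": [
    [0,0,-10.6,4.7,0.7,0,9],
    [0,0,-21.2,9.4,1.4,0,9],
    [0,0,-31.8,14.1,2.1,0,9],
    [0,0,-42.4,18.8,2.7,0,9],
    [0,0,-53,23.5,3.3,0,9]
  ]
}}

```text
time: 2.6
ee_pos: [408.2, -62.0, 234.9]
tcp_rot: [3.141, 0.001, 2.314]
ft_force: [-0.3, 0.1, 0.6]
gripper_width: 90.0
```

```bash
python3 - <<'E'
from h import *
plan([480,160,235],187)
E
```

```text
t 2.6 pos [408.2 -62.  234.9] rpy [1.800e+02 1.000e-01 1.326e+02] F [-0.3  0.1  0.6] w 90.0
turn [ -0.    0.1 -54.4] shift [ 1.149e+01  2.031e+01 -1.000e-02]
```

{"fn": "carry_out", "kwargs": {
  "commands": [
    [0,0,-10.6,2.3,4.1,0,9],
    [0,0,-21.2,4.6,8.2,0,9],
    [0,0,-31.8,6.9,12.3,0,9],
    [0,0,-42.4,9.2,16.3,0,9],
    [0,0,-53,11.5,20.3,0,9]
  ]
}}

```text
time: 3.22
ee_pos: [481.2, 159.8, 234.8]
tcp_rot: [-3.141, 0.001, -3.044]
ft_force: [0.2, 0.0, 0.1]
gripper_width: 90.0
```

{"fn": "carry_out", "kwargs": {
  "commands": [
    [0,0,-1.2,0,0,0,9],
    [0,0,-1.2,0,0,0,9]
  ]
}}

```text
time: 3.48
ee_pos: [480.6, 157.7, 234.5]
tcp_rot: [-3.141, -0.0, -3.03]
ft_force: [1.0, -1.2, -0.5]
gripper_width: 90.2
```

```bash
cat > jw.py <<'E'
from h import *
import sys
def look(tag,names):
    s=r.get_state();i=r.camera_info('wrist');im,d=r.snapshot('wrist');cv2.imwrite(f'pics/{tag}.png',im);np.save(tag+'.npy',d)
    v,u=np.nonzero(d>0);z=d[v,u];f=200/np.tan(np.radians(i['fovy'])/2)
    P=np.c_[(u-i['cx'])/f*z,(v-i['cy'])/f*z,z]@rot(i['orientation']).T+i['position']
    full=np.zeros(d.shape+(3,));full[v,u]=P
    for n in names:
        for o in r.cut_out('wrist',n)[:2]:
            m=cv2.erode(o['mask'].astype(np.uint8),np.ones((3,3)))>0
            m&=d>0
            Q=full[m]
            if len(Q)<10: continue
            zt=np.percentile(Q[:,2],97);t=Q[Q[:,2]>zt-3].astype(np.float32)
            (c,rad)=cv2.minEnclosingCircle(t[:,:2].copy())
            print(n,round(o['confidence'],2),np.round(o['point']),'ztop',zt.round(1),'topcircle',np.round(c,1),round(rad,1),'mean',t.mean(0).round(1))
    return s,i,im,full
E
python3 - <<'E'
from jw import *
s,i,im,F=look('w1',['wide_jar_mid','press'])
plan([480,160,235],187,s=s)
a=F.reshape(-1,3);q=a[(a[:,2]>6.3)&(a[:,2]<10)&(np.hypot(a[:,0]-530,a[:,1]-160)<36)]
print(len(q),q[:,:2].min(0),q[:,:2].max(0),q.mean(0))
E
```

```text
wide_jar_mid 0.85 [319. 218.] ztop 81.0 topcircle [525.5 161.7] 18.7 mean [524.5 161.5  79.9]
wide_jar_mid 0.85 [414. 125.] ztop 73.1 topcircle [404.7 254.7] 18.7 mean [404.4 254.2  71.9]
press 0.61 [333. 269.] ztop 184.4 topcircle [607.1 203.6] 42.3 mean [601.9 220.1 191.3]
t 3.48 pos [480.6 157.7 234.5] rpy [-180.    -0.  -173.6] F [ 1.  -1.2 -0.5] w 90.2
turn [-0.  -0.  -0.6] shift [ 0.04  0.23 -0.05]
276 [494.34123602 124.83678175] [552.65327097 195.65347566] [517.08065422 154.94141815   7.26034331]
```

View pics/w1.png

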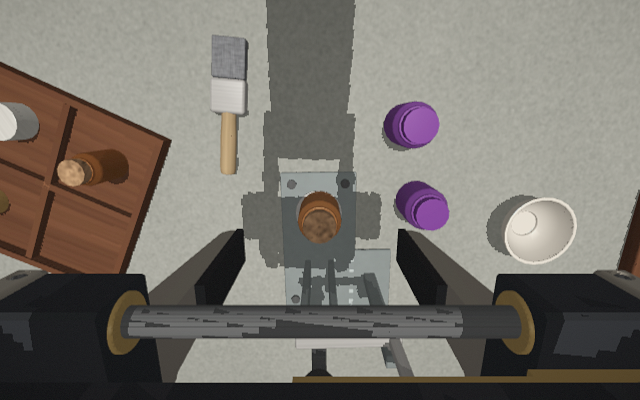

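```bash
python3 - <<'E'
from h import *
plan([525.5,161.5,27],187)
E
```

```text
t 3.62 pos [480.8 157.1 234.7] rpy [-180.     0.  -173.7] F [0.1 0.1 0.6] w 89.8
turn [-0.   0.  -0.7] shift [-4.49 -0.05 20.77]
```

{"fn": "carry_out", "kwargs": {
  "commands": [
    [0,0,-0.7,-3,0,3,9],
    [0,0,-0.7,-4.5,0,8,9],
    [0,0,-0.7,-4.5,0,13,9],
    [0,0,-0.7,-4.5,0,17,9],
    [0,0,-0.7,-4.5,0,17,9]
  ]
}}

```text
time: 4.25
ee_pos: [522.5, 162.0, 61.6]
tcp_rot: [3.141, -0.007, -3.019]
ft_force: [-0.8, 0.2, -0.5]
gripper_width: 90.0
```

```bash
python3 - <<'E'
from h import *
plan([525.5,161.5,27],187)
E
```

```text
t 4.25 pos [522.5 162.   61.6] rpy [ 180.    -0.4 -173. ] F [-0.8  0.2 -0.5] w 90.0
turn [ 0.  -0.4  0. ] shift [-0.32 -0.09  3.45]
```

{"fn": "carry_out", "kwargs": {
  "commands": [
    [0,0,0,0,0,3.7,9],
    [0,0,0,0,0,3.7,9],
    [0,0,0,0,0,3.7,4.5],
    [0,0,0,0,0,3.7,4.5],
    [0,0,0,0,0,3.7,4.5]
  ],
  "squeeze": 25
}}

```text
time: 4.88
ee_pos: [526.4, 163.3, 28.9]
tcp_rot: [-3.142, 0.002, -3.017]
ft_force: [-0.6, 0.1, 0.3]
gripper_width: 61.9
```

{"fn": "carry_out", "kwargs": {
  "commands": [
    [0,0,0,0,0,0,4.5],
    [0,0,0,0,0,0,4.5]
  ]
}}

```text
time: 5.12
ee_pos: [526.0, 163.1, 28.2]
tcp_rot: [-3.141, 0.001, -3.017]
ft_force: [-0.8, -1.0, 3.6]
gripper_width: 51.3
```

{"fn": "carry_out", "kwargs": {
  "commands": [
    [0,0,0,0,0,-2,4.5],
    [0,0,0,0,0,-6,4.5],
    [0,0,0,0,0,-10,4.5],
    [0,0,0,0,3,-12,4.5],
    [0,0,0,0,7,-12,4.5]
  ]
}}

```text
time: 5.75
ee_pos: [518.1, 233.2, 149.6]
tcp_rot: [3.141, 0.004, -3.019]
ft_force: [0.1, -0.2, -1.3]
gripper_width: 51.4
```

```bash
python3 - <<'E'
from h import *
plan([603,-152,120],187)
E
```

```text
t 5.75 pos [518.1 233.2 149.6] rpy [ 180.     0.2 -173. ] F [ 0.1 -0.2 -1.3] w 51.4
turn [0.  0.2 0. ] shift [ -3.7  -39.27   2.96]
```

{"fn": "carry_out", "kwargs": {
  "commands": [
    [0,0,0,0,-6,0,4.5],
    [0,0,0,0,-12,0,4.5],
    [0,0,0,-0.5,-18,0,4.5],
    [0,0,0,-1.2,-24,0.5,4.5],
    [0,0,0,-2,-30,1,4.5]
  ]
}}

```text
time: 6.38
ee_pos: [573.8, -64.2, 137.0]
tcp_rot: [3.141, -0.0, -3.017]
ft_force: [0.2, 0.6, -1.3]
gripper_width: 51.3
```

```bash
python3 - <<'E'
from h import *
plan([603,-152,120],187)
E
```

```text
t 6.38 pos [573.8 -64.2 137. ] rpy [ 180.    -0.  -172.9] F [ 0.2  0.6 -1.3] w 51.3
turn [ 0.  -0.   0.1] shift [-1.81 -9.08  1.7 ]
```

{"fn": "carry_out", "kwargs": {
  "commands": [
    [0,0,0,-0.9,-4.5,0.5,4.5],
    [0,0,0,-1.8,-9.1,1.5,4.5],
    [0,0,0,-1.8,-9.1,5,4.5],
    [0,0,0,-1.8,-9.1,8,4.5],
    [0,0,0,-1.8,-9.1,8,4.5]
  ]
}}

```text
time: 7.0
ee_pos: [600.2, -149.3, 54.0]
tcp_rot: [3.137, -0.006, -3.017]
ft_force: [-0.0, 0.5, -1.7]
gripper_width: 51.0
```

```bash
python3 - <<'E'
from h import *
plan([603,-152,29],187)
E
```

```text
t 7.0 pos [ 600.2 -149.3   54. ] rpy [ 179.8   -0.4 -172.9] F [-0.   0.5 -1.7] w 51.0
turn [ 0.2 -0.4  0.1] shift [-0.26 -0.31  2.5 ]
```

{"fn": "carry_out", "kwargs": {
  "commands": [
    [0,0,0,0,0,1.5,4.5],
    [0,0,0,0,0,2.4,4.5],
    [0,0,0,0,0,2.6,4.5],
    [0,0,0,0,0,2.6,4.5]
  ]
}}

```text
time: 7.5
ee_pos: [603.3, -150.7, 31.9]
tcp_rot: [-3.141, 0.0, -3.017]
ft_force: [-0.3, 0.8, -2.0]
gripper_width: 51.2
```

{"fn": "carry_out", "kwargs": {
  "commands": [
    [0,0,0,0,0,0.2,4.5],
    [0,0,0,0,0,0.3,4.5],
    [0,0,0,0,0,0.3,4.5]
  ]
}}

```text
time: 7.88
ee_pos: [603.1, -150.6, 28.6]
tcp_rot: [3.142, 0.0, -3.017]
ft_force: [-0.4, -0.7, -1.1]
gripper_width: 51.2
```

Just about touching the floor. I'll release it and rise.

{"fn": "carry_out", "kwargs": {
  "commands": [
    [0,0,0,0,0,0.05,9],
    [0,0,0,0,0,0.05,9],
    [0,0,0,0,0,0,9],
    [0,0,0,0,0,-3,9],
    [0,0,0,0,0,-8,9]
  ]
}}

```text
time: 8.5
ee_pos: [601.5, -149.9, 107.5]
tcp_rot: [3.139, -0.004, -3.017]
ft_force: [0.5, 0.5, 0.5]
gripper_width: 89.9
```

```bash
python3 - <<'E'
from h import *
plan([455,-109,190],187)
E
```

```text
t 8.5 pos [ 601.5 -149.9  107.5] rpy [ 179.9   -0.2 -172.9] F [0.5 0.5 0.5] w 89.9
turn [ 0.1 -0.2  0.1] shift [14.06  5.9  -8.18]
```

{"fn": "carry_out", "kwargs": {
  "commands": [
    [0,0,0,2,1,-4,9],
    [0,0,0,7,3,-7,9],
    [0,0,0,12,5,-8,9],
    [0,0,0,14,5.9,-8,9],
    [0,0,0,14,5.9,-8,9]
  ]
}}

```text
time: 9.12
ee_pos: [456.3, -109.2, 189.0]
tcp_rot: [-3.141, 0.001, -3.017]
ft_force: [0.5, 0.9, 0.4]
gripper_width: 90.0
```

```bash
python3 - <<'E'
from jw import *
s,i,im,F=look('w2',['slim_jar_mid','wide_jar_mid'])
plan([495,-109,27],187,s=s)
E
```

```text
slim_jar_mid 0.66 [315. 222.] ztop 80.9 topcircle [ 492.9 -107.4] 13.8 mean [ 492.5 -107.5   79.9]
wide_jar_mid 0.97 [271. 290.] ztop 65.6 topcircle [ 599.4 -150.9] 20.5 mean [ 592.4 -151.3   68.8]
wide_jar_mid 0.83 [626. 253.] ztop 36.9 topcircle [502.6 263.6] 9.5 mean [503.7 262.2  36.4]
t 9.12 pos [ 456.3 -109.2  189. ] rpy [-1.800e+02  1.000e-01 -1.729e+02] F [0.5 0.9 0.4] w 90.0
turn [-0.   0.1  0.1] shift [-3.83 -0.45 16.21]
```

View pics/w2.png

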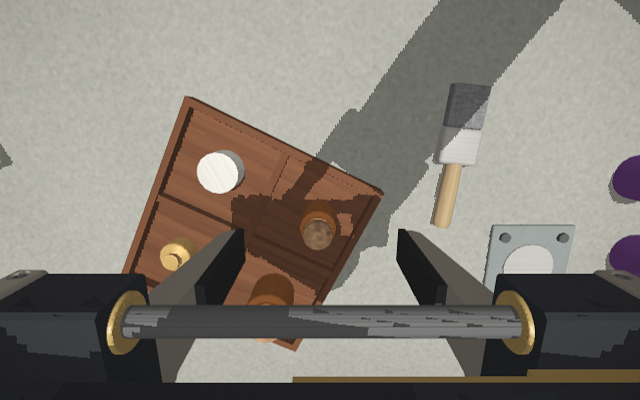

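{"fn": "carry_out", "kwargs": {
  "commands": [
    [0,0,0,-2.5,-0.2,3,9],
    [0,0,0,-3.7,-0.3,8,9],
    [0,0,0,-3.7,-0.3,12.5,9],
    [0,0,0,-3.7,-0.3,15.5,8],
    [0,0,0,-3.7,-0.3,16.1,7]
  ]
}}

```text
time: 9.9
ee_pos: [492.7, -107.2, 25.0]
tcp_rot: [3.139, -0.004, -3.017]
ft_force: [-0.0, 0.2, 0.5]
gripper_width: 72.1
```

{"fn": "carry_out", "kwargs": {
  "commands": [
    [0,0,0,0,0,0,6.5],
    [0,0,0,0,0,0,3],
    [0,0,0,0,0,0,3],
    [0,0,0,0,0,0,3],
    [0,0,0,0,0,0,3]
  ]
}}

```text
time: 10.52
ee_pos: [494.5, -108.0, 28.4]
tcp_rot: [-3.141, 0.001, -3.017]
ft_force: [-0.8, 0.8, 4.1]
gripper_width: 37.4
```

```bash
python3 - <<'E'
from h import *
plan([531,159,120],187)
i=r.camera_info('top');im,d=r.snapshot('top');cv2.imwrite('pics/top1.png',im)
cx,cy,_=w2px(i,[531,159,8]);print(cx,cy)
x0,y0=int(cx)-40,int(cy)-40
c=cv2.resize(im[y0:y0+80,x0:x0+80],None,fx=7,fy=7,interpolation=cv2.INTER_CUBIC);cv2.imwrite('pics/anv.png',c);print(x0,y0)
# bright disc fit
g=cv2.cvtColor(im[y0:y0+80,x0:x0+80],cv2.COLOR_BGR2GRAY)
for th in (150,165,180,195):
    m=(g>th).astype(np.uint8)
    n,l,st,ce=cv2.connectedComponentsWithStats(m)
    k=1+np.argmax(st[1:,4]);cs,_=cv2.findContours((l==k).astype(np.uint8),0,2);h=cv2.convexHull(max(cs,key=len))
    e=cv2.fitEllipse(h) if len(h)>=5 else None
    zc=w2px(i,[531,159,8])[2]
    print(th,st[k],e, px2w(i,e[0][0]+x0,e[0][1]+y0,zc) if e else '')
E
```

```text
t 10.53 pos [ 494.5 -108.    28.4] rpy [-1.800e+02  1.000e-01 -1.729e+02] F [-0.8  0.8  4.1] w 37.4
turn [-0.   0.1  0.1] shift [-6.95 26.04 -9.17]
281.0597560219681 210.04880957762464
241 170
150 [ 29  30  21  20 340] ((39.10094451904297, 39.52812957763672), (20.43319320678711, 20.733354568481445), 4.190977573394775) [532.4283966  161.76440751   8.18279261]
165 [ 29  30  21  20 332] ((39.09013366699219, 39.476402282714844), (20.428730010986328, 20.489885330200195), 1.692428469657898) [532.57502294 161.79789996   8.19585763]
180 [ 31  40  19  10 116] ((40.29370880126953, 43.88519287109375), (10.65878677368164, 18.502866744995117), 73.7818603515625) [520.09362819 158.13756712   7.06528433]Traceback (most recent call last):
  File "<stdin>", line 12, in <module>
    return _wrapfunc(a, 'argmax', axis=axis, out=out, **kwds)
    return bound(*args, **kwds)
ValueError: attempt to get argmax of an empty sequence
```

View pics/anv.png

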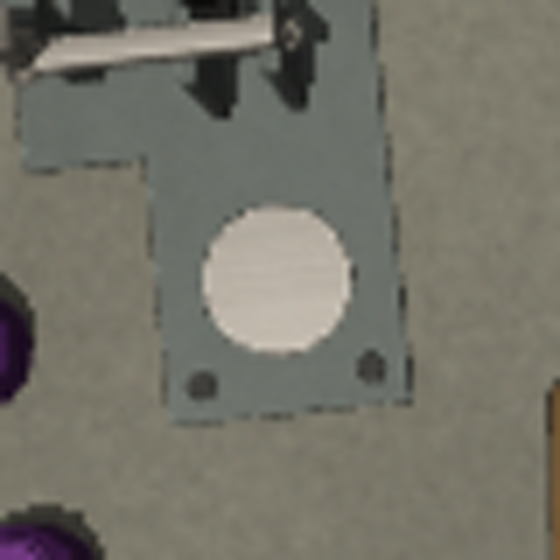

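{"fn": "carry_out", "kwargs": {
  "commands": [
    [0,0,0,0,0,-3,3],
    [0,0,0,0,1,-7,3],
    [0,0,0,-1,6,-9,3],
    [0,0,0,-2.5,12,-9,3],
    [0,0,0,-5,18,-9,3]
  ]
}}

```text
time: 11.2
ee_pos: [520.2, 76.2, 117.6]
tcp_rot: [-3.141, 0.0, -3.018]
ft_force: [0.8, -0.6, -0.9]
gripper_width: 37.3
```

```bash
python3 - <<'E'
from h import *
plan([531.5,160.3,60],187)
E
```

```text
t 11.2 pos [520.2  76.2 117.6] rpy [-180.     0.  -172.9] F [ 0.8 -0.6 -0.9] w 37.3
turn [-0.   0.   0.1] shift [-2.16  8.21  5.76]
```

{"fn": "carry_out", "kwargs": {
  "commands": [
    [0,0,0,-1,4,0,3],
    [0,0,0,-2.1,8.2,1,3],
    [0,0,0,-2.1,8.2,4,3],
    [0,0,0,-2.1,8.2,5.7,3],
    [0,0,0,-2.1,8.2,5.7,3]
  ]
}}

```text
time: 11.82
ee_pos: [529.5, 158.0, 58.8]
tcp_rot: [3.141, -0.004, -3.018]
ft_force: [0.2, 0.7, -1.9]
gripper_width: 37.4
```

{"fn": "carry_out", "kwargs": {
  "commands": [
    [0,0,0,0,0,0,3]
  ]
}}

```text
time: 11.95
ee_pos: [531.9, 158.1, 61.4]
tcp_rot: [-3.142, 0.001, -3.018]
ft_force: [1.3, 0.1, -1.0]
gripper_width: 37.2
```

```bash
python3 - <<'E'
from h import *
plan([531.5,160.3,29],187)
E
```

```text
t 11.95 pos [531.9 158.1  61.4] rpy [-1.800e+02  1.000e-01 -1.729e+02] F [ 1.3  0.1 -1. ] w 37.2
turn [-0.   0.1  0.1] shift [0.02 0.23 3.24]
```

{"fn": "carry_out", "kwargs": {
  "commands": [
    [0,0,0,0,0.2,1.5,3],
    [0,0,0,0,0.2,2.8,3],
    [0,0,0,0,0.2,3.1,3],
    [0,0,0,0,0.2,3.25,3],
    [0,0,0,0,0.2,3.25,3]
  ]
}}

```text
time: 12.58
ee_pos: [530.7, 160.5, 28.4]
tcp_rot: [-3.142, -0.001, -3.017]
ft_force: [-1.9, -0.3, 3.8]
gripper_width: 37.5
```

{"fn": "carry_out", "kwargs": {
  "commands": [
    [0,0,0,0,0,0.05,3]
  ]
}}

```text
time: 12.7
ee_pos: [530.8, 160.5, 28.4]
tcp_rot: [-3.142, -0.001, -3.017]
ft_force: [-5.5, 0.8, 10.0]
gripper_width: 37.3
```

Contact with the anvil. I'll release and rise, then check.

{"fn": "carry_out", "kwargs": {
  "commands": [
    [0,0,0,0,0,-0.1,6],
    [0,0,0,0,0,-0.1,7],
    [0,0,0,0,0,-0.1,8],
    [0,0,0,0,0,-4,8],
    [0,0,0,0,0,-9,8]
  ]
}}

```text
time: 13.32
ee_pos: [529.7, 160.4, 117.2]
tcp_rot: [3.141, -0.003, -3.017]
ft_force: [1.4, 0.0, -0.2]
gripper_width: 79.6
```

```bash
python3 - <<'E'
from h import *
plan([555,-152,190],187)
E
```

```text
t 13.32 pos [529.7 160.4 117.2] rpy [ 180.    -0.2 -172.9] F [ 1.4  0.  -0.2] w 79.6
turn [ 0.  -0.2  0.1] shift [  1.38 -31.31  -7.29]
```

{"fn": "carry_out", "kwargs": {
  "commands": [
    [0,0,0,0,-2,-3,9],
    [0,0,0,0.3,-8,-6,9],
    [0,0,0,0.6,-14,-7,9],
    [0,0,0,1,-20,-7,9],
    [0,0,0,1.2,-26,-7,9]
  ]
}}

```text
time: 13.95
ee_pos: [551.4, -101.0, 188.0]
tcp_rot: [-3.141, 0.001, -3.017]
ft_force: [0.2, 1.1, 0.2]
gripper_width: 89.9
```

{"fn": "carry_out", "kwargs": {
  "commands": [
    [0,0,0,0.2,-5.3,0,9],
    [0,0,0,0.2,-5.3,0,9]
  ]
}}

```text
time: 14.2
ee_pos: [555.8, -155.3, 187.4]
tcp_rot: [-3.141, 0.0, -3.022]
ft_force: [-0.2, 0.2, -0.4]
gripper_width: 89.7
```

```bash
python3 - <<'E'
from jw import *
s,i,im,F=look('w3',['wide_jar_mid'])
plan([603,-150,28],187,s=s)
i=r.camera_info('top');im,d=r.snapshot('top')
im2=cv2.resize(im[160:250,215:335],None,fx=6,fy=6,interpolation=cv2.INTER_CUBIC);cv2.imwrite('pics/top2.png',im2)
for n in ['slim_jar_mid','wide_jar_mid']:
  for o in r.cut_out('top',n)[:3]:
    m=(o['mask'])&(d>0);v,u=np.nonzero(m)
    P=np.array([px2w(i,a,b,d[b,a]) for a,b in zip(u,v)]);t=P[P[:,2]>np.percentile(P[:,2],97)-4].astype(np.float32)
    print(n,o['confidence'],cv2.minEnclosingCircle(t[:,:2].copy()),t[:,2].mean())
E
```

```text
wide_jar_mid 0.92 [318. 229.] ztop 80.8 topcircle [ 601.6 -150.3] 18.9 mean [ 601.5 -150.5   79.9]
wide_jar_mid 0.27 [295. 142.] ztop 22.5 topcircle [ 529.7 -187. ] 163.7 mean [ 511.7 -189.1   21.4]
t 14.2 pos [ 555.8 -155.3  187.4] rpy [-180.     0.  -173.2] F [-0.2  0.2 -0.4] w 89.7
turn [-0.   0.  -0.2] shift [-4.75 -0.03 15.94]
slim_jar_mid 0.61 ((531.0557250976562, 161.37034606933594), 13.8322114944458) 81.93279
slim_jar_mid 0.34 ((685.735595703125, 144.24392700195312), 40.48293685913086) 257.349
wide_jar_mid 0.69 ((500.4748840332031, 286.8626403808594), 18.8161563873291) 74.29522
wide_jar_mid 0.64 ((405.9219055175781, 256.10369873046875), 18.554819107055664) 73.9085
wide_jar_mid 0.37 ((533.1983642578125, -71.906005859375), 4.636561870574951) 522.17053
```

View pics/top2.png

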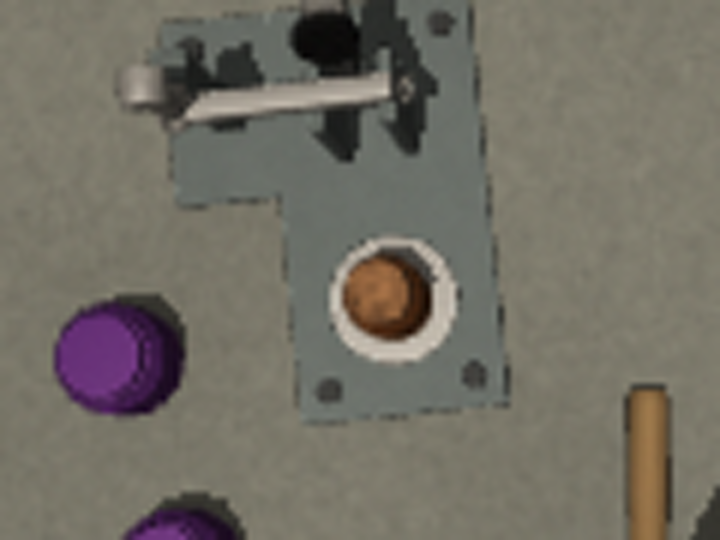

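View pics/w3.png

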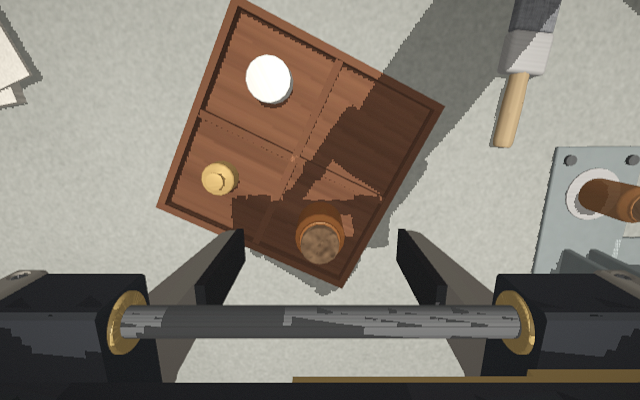

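{"fn": "carry_out", "kwargs": {
  "commands": [
    [0,0,0,-3,0,3,9],
    [0,0,0,-4.7,0,8,9],
    [0,0,0,-4.7,0,12,9],
    [0,0,0,-4.7,0,12,9],
    [0,0,0,-4.7,0,12,9]
  ]
}}

```text
time: 15.08
ee_pos: [603.7, -145.7, 69.6]
tcp_rot: [-3.14, 0.002, -3.016]
ft_force: [0.8, -0.3, -0.1]
gripper_width: 89.8
```

```bash
python3 - <<'E'
from h import *
plan([602.5,-150.5,28],187)
E
```

```text
t 15.07 pos [ 603.7 -145.7   69.6] rpy [-1.799e+02  1.000e-01 -1.728e+02] F [ 0.8 -0.3 -0.1] w 89.8
turn [-0.1  0.1  0.2] shift [ 0.18 -0.45  4.16]
```

{"fn": "carry_out", "kwargs": {
  "commands": [
    [0,0,0,0.1,-0.4,0,9],
    [0,0,0,0.1,-0.4,2.5,9],
    [0,0,0,0.1,-0.4,4.1,9],
    [0,0,0,0.1,-0.4,4.1,8],
    [0,0,0,0.1,-0.4,4.1,4.5]
  ]
}}

```text
time: 15.7
ee_pos: [602.7, -150.4, 27.6]
tcp_rot: [-3.141, 0.001, -3.017]
ft_force: [0.0, 1.0, 0.7]
gripper_width: 72.2
```

{"fn": "carry_out", "kwargs": {
  "commands": [
    [0,0,0,0,0,0,4.5],
    [0,0,0,0,0,0,4.5],
    [0,0,0,0,0,0,4.5]
  ]
}}

```text
time: 16.08
ee_pos: [602.5, -150.3, 27.3]
tcp_rot: [-3.141, 0.001, -3.017]
ft_force: [0.1, -0.7, 2.6]
gripper_width: 51.2
```

{"fn": "carry_out", "kwargs": {
  "commands": [
    [0,0,0,0,0,-3,4.5],
    [0,0,0,0,0,-6,4.5],
    [0,0,0,4,1,-6,4.5],
    [0,0,0,9,3.5,-6,4.5],
    [0,0,0,10,4.5,-6,4.5]
  ]
}}

```text
time: 16.7
ee_pos: [493.0, -115.8, 84.6]
tcp_rot: [3.138, -0.005, -3.018]
ft_force: [0.9, 0.6, -1.9]
gripper_width: 51.2
```

{"fn": "carry_out", "kwargs": {
  "commands": [
    [0,0,0,0,0,0,4.5]
  ]
}}

```text
time: 16.82
ee_pos: [497.2, -117.5, 86.7]
tcp_rot: [-3.141, 0.0, -3.017]
ft_force: [-0.0, -1.2, -0.4]
gripper_width: 51.5
```

```bash
python3 - <<'E'
from h import *
plan([495.5,-115.5,28],187)
E
```

```text
t 16.82 pos [ 497.2 -117.5   86.7] rpy [-180.     0.  -172.9] F [-0.  -1.2 -0.4] w 51.5
turn [-0.   0.   0.1] shift [0.14 0.22 5.87]
```

{"fn": "carry_out", "kwargs": {
  "commands": [
    [0,0,0,0.1,0.2,3,4.5],
    [0,0,0,0.1,0.2,5,4.5],
    [0,0,0,0.1,0.2,5.6,4.5],
    [0,0,0,0.1,0.2,5.8,4.5],
    [0,0,0,0.1,0.2,5.8,4.5]
  ]
}}

```text
time: 17.45
ee_pos: [497.0, -116.5, 29.4]
tcp_rot: [-3.141, 0.001, -3.017]
ft_force: [-0.7, 0.3, -1.5]
gripper_width: 51.4
```

{"fn": "carry_out", "kwargs": {
  "commands": [
    [0,0,0,0,0,0.05,4.5],
    [0,0,0,0,0,0.1,4.5]
  ]
}}

```text
time: 17.7
ee_pos: [496.4, -116.1, 28.1]
tcp_rot: [-3.141, 0.001, -3.017]
ft_force: [0.8, 0.4, -1.5]
gripper_width: 51.5
```

{"fn": "carry_out", "kwargs": {
  "commands": [
    [0,0,0,0,0,0.1,4.5],
    [0,0,0,0,0,0.1,4.5]
  ]
}}

```text
time: 17.95
ee_pos: [496.3, -116.1, 27.2]
tcp_rot: [-3.141, 0.0, -3.017]
ft_force: [-1.3, 0.6, 5.2]
gripper_width: 51.2
```

{"fn": "carry_out", "kwargs": {
  "commands": [
    [0,0,0,0,0,0,7],
    [0,0,0,0,0,0,8],
    [0,0,0,0,0,0,8],
    [0,0,0,0,0,-4,8],
    [0,0,0,0,0,-10,8]
  ]
}}

```text
time: 18.58
ee_pos: [494.2, -115.2, 125.7]
tcp_rot: [3.139, -0.004, -3.017]
ft_force: [1.3, -0.7, 0.6]
gripper_width: 80.2
```

```bash
python3 - <<'E'
from h import *
plan([560,225,285],97)
E
```

```text
t 18.57 pos [ 494.2 -115.2  125.7] rpy [ 179.8   -0.2 -172.9] F [ 1.3 -0.7  0.6] w 80.2
turn [-0.1 -0.3 90.1] shift [-10.68  32.98 -15.88]
```

{"fn": "carry_out", "kwargs": {
  "commands": [
    [0,0,10,0,1,-5,8],
    [0,0,20,0,4,-9,8],
    [0,0,30,-2,9,-12,7],
    [0,0,40,-3,14,-15,6],
    [0,0,50,-5,19,-16,6]
  ]
}}

```text
time: 19.2
ee_pos: [522.3, 76.9, 288.5]
tcp_rot: [3.139, 0.003, 2.398]
ft_force: [0.3, -0.2, -0.0]
gripper_width: 60.4
```

```bash
python3 - <<'E'
from h import *
plan([570,230,285],97)
E
```

```text
t 19.2 pos [522.3  76.9 288.5] rpy [179.9   0.2 137.4] F [ 0.3 -0.2 -0. ] w 60.4
turn [ 0.2  0.1 40.4] shift [ 6.85 14.5   0.36]
```

{"fn": "carry_out", "kwargs": {
  "commands": [
    [0,0,10,1.5,3.5,0.3,6],
    [0,0,20,3.2,7,0.3,5],
    [0,0,30,5,10.5,0.3,5],
    [0,0,40,6.9,14.5,0.3,5],
    [0,0,40,6.9,14.5,0.3,5]
  ]
}}

```text
time: 19.82
ee_pos: [567.7, 231.4, 282.1]
tcp_rot: [-3.141, -0.0, 1.709]
ft_force: [-0.8, -1.1, -0.1]
gripper_width: 50.1
```

```bash
python3 - <<'E'
from jw import *
s,i,im,F=look('w4',['catch_tab','slim_jar_mid'])
plan([599,239,250],97)
i=r.camera_info('top');im,d=r.snapshot('top');cv2.imwrite('pics/top3.png',im[110:300,150:470])
E
```

```text
catch_tab 0.92 [356. 215.] ztop 230.0 topcircle [599.8 242. ] 9.1 mean [599.8 242.2 229. ]
slim_jar_mid 0.59 [287. 219.] ztop 81.0 topcircle [531.  162.4] 13.7 mean [531.7 163.6  80. ]
slim_jar_mid 0.31 [360. 250.] ztop 190.3 topcircle [620.3 164.6] 2.9 mean [620.4 164.5 190. ]
t 19.98 pos [567.6 228.4 282.7] rpy [-180.     0.    97.8] F [-0.2 -0.   0.6] w 49.9
turn [-0.   0.   0.8] shift [0.62 3.25 3.27]
```

View pics/w4.png

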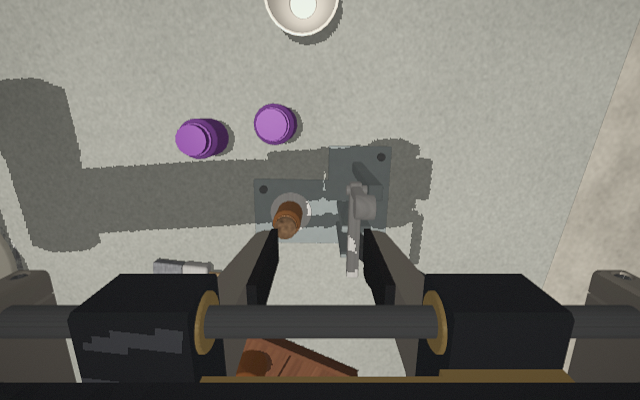

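View pics/top3.png

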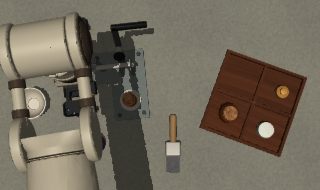

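{"fn": "carry_out", "kwargs": {
  "commands": [
    [0,0,0.8,0.8,3.2,2,5],
    [0,0,0.8,0.8,3.2,4,5],
    [0,0,0.8,0.8,3.2,4,5]
  ]
}}

```text
time: 20.4
ee_pos: [596.8, 240.2, 240.5]
tcp_rot: [-3.137, 0.001, 1.692]
ft_force: [-0.1, 0.2, 0.1]
gripper_width: 50.0
```

```bash
python3 - <<'E'
from jw import *
s,i,im,F=look('w5',['catch_tab'])
plan([599.5,240,206],97)
E
```

```text
catch_tab 0.93 [326. 241.] ztop 230.2 topcircle [600.7 242.1] 9.0 mean [600.4 242.4 229.1]
t 20.5 pos [598.1 240.8 243.5] rpy [180.    0.   96.9] F [ 0.  -0.6 -0.2] w 49.7
turn [ 0.   0.  -0.1] shift [-0.1   0.13  3.75]
```

View pics/w5.png

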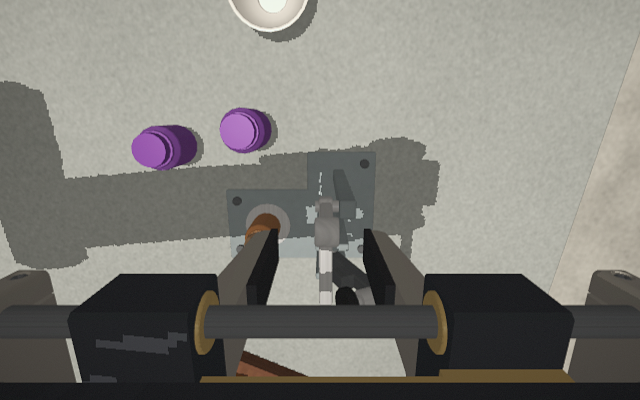

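{"fn": "carry_out", "kwargs": {
  "commands": [
    [0,0,0,0,0.15,2,5],
    [0,0,0,0,0.15,3.7,5],
    [0,0,0,0,0.15,3.7,1],
    [0,0,0,0,0.15,3.7,1],
    [0,0,0,0,0.15,3.7,1]
  ],
  "squeeze": 15
}}

```text
time: 21.12
ee_pos: [600.4, 241.7, 206.8]
tcp_rot: [3.14, -0.0, 1.692]
ft_force: [0.2, 0.4, 1.1]
gripper_width: 22.1
```

{"fn": "carry_out", "kwargs": {
  "commands": [
    [0,0,0,0,0,0,1],
    [0,0,0,0,0,0,1]
  ]
}}

```text
time: 21.38
ee_pos: [600.4, 241.7, 206.7]
tcp_rot: [3.14, -0.0, 1.692]
ft_force: [0.8, -0.2, 0.7]
gripper_width: 15.8
```

```bash
python3 - <<'E'
from h import *
s=r.get_state();p=s['ee_pos'];R0=rot(s['tcp_rot']);print(p,s['tcp_rot'],s['gripper_width'],s['ft_force'])
Y=np.array([-np.sin(np.radians(7)),np.cos(np.radians(7)),0])
for a in np.arange(.15,1.56,.14):
    dlt=Y*65*np.sin(a)+np.array([0,0,65*(np.cos(a)-1)])
    print(a.round(2),(R0.T@dlt/10).round(2))
E
```

```text
[600.42787785 241.72359898 206.74259912] [ 3.13996106e+00 -1.51632167e-04  1.69218370e+00] 15.839893053138228 [ 0.81084724 -0.24878344  0.74269731]
0.15 [ 0.97 -0.    0.07]
0.29 [ 1.86 -0.    0.27]
0.43 [ 2.71 -0.    0.59]
0.57 [ 3.51 -0.    1.03]
0.71 [ 4.24 -0.01  1.57]
0.85 [ 4.88 -0.01  2.21]
0.99 [ 5.43 -0.01  2.93]
1.13 [ 5.88 -0.01  3.73]
1.27 [ 6.21 -0.01  4.58]
1.41 [ 6.42 -0.01  5.46]
1.55 [ 6.5  -0.02  6.37]
```

Gripped (15.8 mm = the knob's thickness). Now the arc.

{"fn": "carry_out", "kwargs": {
  "commands": [
    [0,0,0,0.97,0,0.07,1],
    [0,0,0,1.9,0,0.27,1],
    [0,0,0,2.7,0,0.6,1],
    [0,0,0,3.5,0,1.03,1],
    [0,0,0,4.24,0,1.57,1]
  ]
}}

```text
time: 22.0
ee_pos: [595.1, 284.6, 190.3]
tcp_rot: [3.14, -0.0, 1.692]
ft_force: [1.2, -2.3, 3.2]
gripper_width: 15.8
```

{"fn": "carry_out", "kwargs": {
  "commands": [
    [0,0,0,0.64,0,0.64,1],
    [0,0,0,1.2,0,1.36,1],
    [0,0,0,1.64,0,2.16,1],
    [0,0,0,1.97,0,3.0,1],
    [0,0,0,2.18,0,3.9,1]
  ]
}}

```text
time: 22.62
ee_pos: [592.3, 306.3, 150.9]
tcp_rot: [3.141, -0.001, 1.692]
ft_force: [4.0, 4.3, 3.6]
gripper_width: 15.6
```

{"fn": "carry_out", "kwargs": {
  "commands": [
    [0,0,0,0.05,0,0.4,1],
    [0,0,0,0.05,0,0.4,1],
    [0,0,0,0.05,0,0.4,1]
  ]
}}

```text
time: 23.0
ee_pos: [592.2, 306.7, 146.6]
tcp_rot: [3.141, -0.002, 1.692]
ft_force: [3.5, 4.6, 2.4]
gripper_width: 15.9
```

```bash
python3 - <<'E'
from jw import *
plan([599.5,240,206],97)
im,d=r.snapshot('side');cv2.imwrite('pics/s1.png',cv2.resize(im[100:260,220:440],None,fx=3.5,fy=3.5))
E
```

```text
t 23.0 pos [592.2 306.7 146.6] rpy [ 1.8e+02 -1.0e-01  9.7e+01] F [3.5 4.6 2.4] w 15.9
turn [ 0.  -0.1 -0. ] shift [-6.7  -0.08 -5.95]
```

View pics/s1.png

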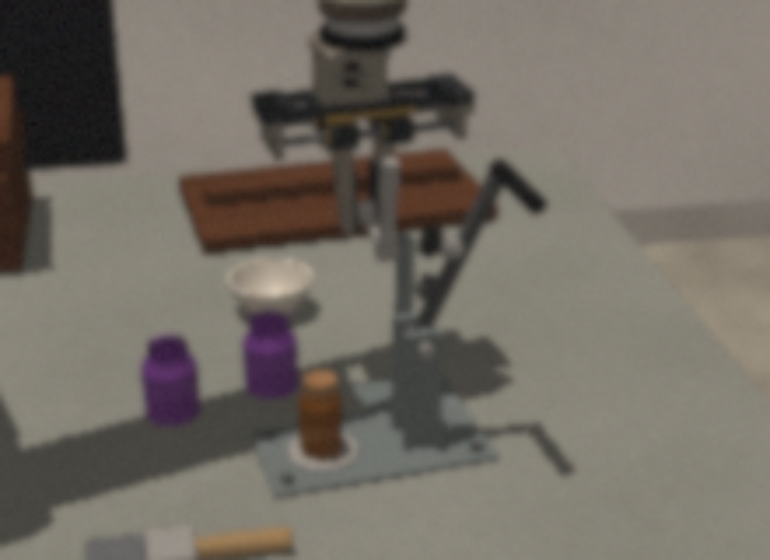

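{"fn": "carry_out", "kwargs": {
  "commands": [
    [0,0,0,-0.05,0,0.3,1],
    [0,0,0,-0.05,0,0.6,1],
    [0,0,0,-0.05,0,0.6,1]
  ]
}}

```text
time: 23.42
ee_pos: [592.6, 306.6, 144.7]
tcp_rot: [3.139, -0.002, 1.692]
ft_force: [-3.9, 2.7, 17.6]
gripper_width: 16.0
```

{"fn": "carry_out", "kwargs": {
  "commands": [
    [0,0,0,0,0,-0.6,3],
    [0,0,0,0,0,-0.6,4],
    [0,0,0,0,0,-0.6,5],
    [0,0,0,0,0,-5,5],
    [0,0,0,0,0,-11,5]
  ]
}}

```text
time: 24.05
ee_pos: [590.4, 304.5, 248.9]
tcp_rot: [-3.135, 0.001, 1.692]
ft_force: [0.6, -0.4, 0.6]
gripper_width: 50.0
```

```bash
python3 - <<'E'
from jw import *
plan([686.5,134,295],97)
E
```

```text
t 24.05 pos [590.4 304.5 248.9] rpy [-1.796e+02  1.000e-01  9.690e+01] F [ 0.6 -0.4  0.6] w 50.0
turn [-0.4  0.1 -0.1] shift [-18.1    7.45  -4.64]
```

{"fn": "carry_out", "kwargs": {
  "commands": [
    [0,0,0,0,0,-4,5],
    [0,0,0,-5,2,-4.8,5],
    [0,0,0,-10,4,-4.8,5],
    [0,0,0,-15,6,-4.8,5],
    [0,0,0,-18,7.4,-4.8,5]
  ]
}}

```text
time: 24.68
ee_pos: [687.9, 132.8, 297.8]
tcp_rot: [-3.139, 0.0, 1.69]
ft_force: [-0.2, -0.0, -0.5]
gripper_width: 49.8
```

{"fn": "carry_out", "kwargs": {
  "commands": [
    [0,0,0,0,0,0,5],
    [0,0,0,0,0,0,5]
  ]
}}

```text
time: 24.92
ee_pos: [686.8, 136.2, 298.5]
tcp_rot: [-3.14, -0.001, 1.692]
ft_force: [0.4, 0.5, 0.8]
gripper_width: 50.3
```

```bash
python3 - <<'E'
from jw import *
s,i,im,F=look('w6',['handle'])
P=F.reshape(-1,3);b=P[(P[:,2]>248)&(P[:,2]<262)&(abs(P[:,0]-687)<22)&(P[:,1]>90)&(P[:,1]<190)]
print(len(b),b.min(0),b.max(0)); 
q=b[(b[:,1]>115)&(b[:,1]<155)&(b[:,2]>254)];print(q.mean(0))
plan([686.5,134,231],97)
i=r.camera_info('top');im,d=r.snapshot('top');cv2.imwrite('pics/t4.png',cv2.resize(im[110:280,150:470],None,fx=2.5,fy=2.5))
im,d=r.snapshot('side');cv2.imwrite('pics/s2.png',cv2.resize(im[100:260,220:440],None,fx=3.5,fy=3.5))
E
```

```text
handle 0.77 [317. 171.] ztop 258.4 topcircle [687.6 145.9] 41.3 mean [687.5 148.1 257.1]
handle 0.27 [127. 207.] ztop 21.0 topcircle [412.9  34.5] 77.8 mean [406.1  39.   19.4]
2428 [675.55225923 103.62577967 248.18337619] [700.28510192 187.52910351 259.52773823]
[689.05111597 135.36687828 256.77199608]
t 25.02 pos [686.8 136.9 299.1] rpy [-180.   -0.   97.] F [-0.2  0.4  0.5] w 50.4
turn [-0. -0.  0.] shift [-0.29 -0.06  6.81]
```

View pics/w6.png

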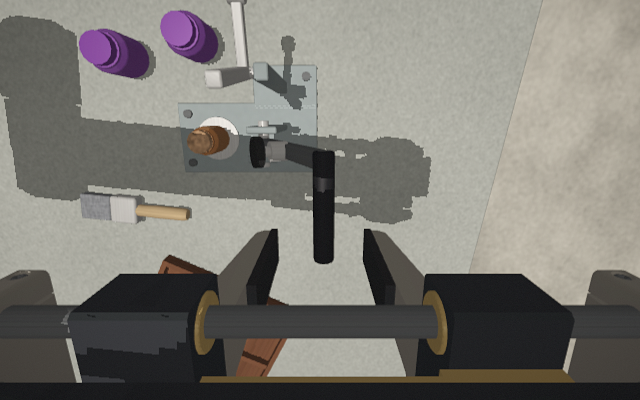

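View pics/s2.png

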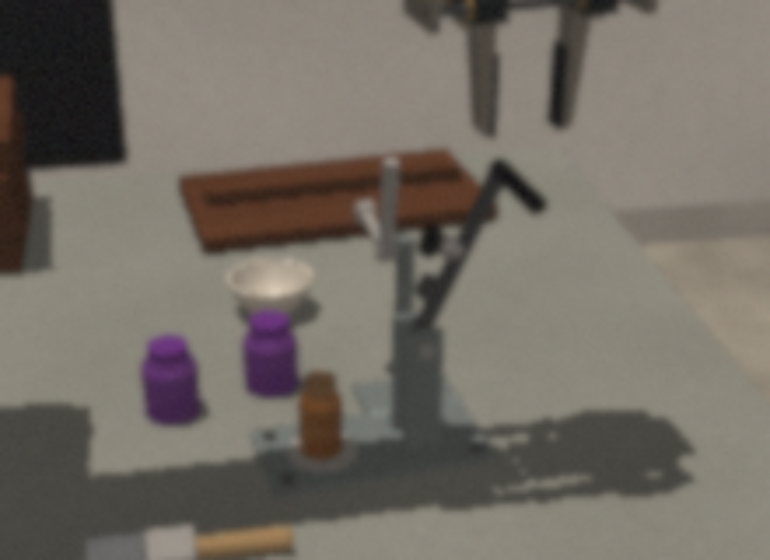

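{"fn": "carry_out", "kwargs": {
  "commands": [
    [0,0,0,-0.3,0.1,3,5],
    [0,0,0,-0.3,0.1,6,5],
    [0,0,0,-0.3,0.1,6.8,5],
    [0,0,0,-0.3,0.1,6.8,1],
    [0,0,0,-0.3,0.1,6.8,1]
  ],
  "squeeze": 45
}}

```text
time: 25.75
ee_pos: [689.5, 133.0, 233.3]
tcp_rot: [3.139, 0.0, 1.692]
ft_force: [-0.8, 0.4, 0.5]
gripper_width: 32.5
```

{"fn": "carry_out", "kwargs": {
  "commands": [
    [0,0,0,0,0,0,1],
    [0,0,0,0,0,0,1],
    [0,0,0,0,0,0,1]
  ]
}}

```text
time: 26.12
ee_pos: [689.4, 132.8, 232.3]
tcp_rot: [3.139, 0.0, 1.692]
ft_force: [1.3, 0.1, 3.3]
gripper_width: 14.6
```

```bash
python3 - <<'E'
from h import *
plan([686.5,134,231],97)
prev=0
g=lambda t:np.array([16*(np.sin(.436-t)-np.sin(.436)),-16*(np.cos(.436-t)-np.cos(.436))])
th=np.linspace(0,2.007,21)
for k in range(0,20,5):
    print(k,[tuple((g(th[k+j])-g(th[k])).round(2)) for j in range(1,6)], g(th[k+5]).round(2))
E
```

```text
t 26.12 pos [689.4 132.8 232.3] rpy [179.9   0.   96.9] F [1.3 0.1 3.3] w 14.6
turn [ 0.1  0.  -0.1] shift [ 0.16 -0.27  0.13]
0 [(np.float64(-1.49), np.float64(-0.6)), (np.float64(-3.03), np.float64(-1.06)), (np.float64(-4.6), np.float64(-1.35)), (np.float64(-6.2), np.float64(-1.49)), (np.float64(-7.81), np.float64(-1.46))] [-7.81 -1.46]
5 [(np.float64(-1.59), np.float64(0.19)), (np.float64(-3.16), np.float64(0.53)), (np.float64(-4.69), np.float64(1.03)), (np.float64(-6.15), np.float64(1.68)), (np.float64(-7.55), np.float64(2.47))] [-15.36   1.01]
10 [(np.float64(-1.31), np.float64(0.93)), (np.float64(-2.52), np.float64(1.99)), (np.float64(-3.61), np.float64(3.16)), (np.float64(-4.59), np.float64(4.43)), (np.float64(-5.43), np.float64(5.8))] [-20.79   6.81]
15 [(np.float64(-0.7), np.float64(1.44)), (np.float64(-1.25), np.float64(2.95)), (np.float64(-1.65), np.float64(4.51)), (np.float64(-1.89), np.float64(6.09)), (np.float64(-1.97), np.float64(7.7))] [-22.76  14.51]
```

{"fn": "carry_out", "kwargs": {
  "commands": [
    [0,0,0,0,-1.5,-0.6,1],
    [0,0,0,0,-3,-1.05,1],
    [0,0,0,0,-4.6,-1.35,1],
    [0,0,0,0,-6.2,-1.5,1],
    [0,0,0,0,-7.8,-1.45,1]
  ]
}}

```text
time: 26.75
ee_pos: [614.5, 123.6, 249.3]
tcp_rot: [3.13, 0.0, 1.692]
ft_force: [6.1, 1.2, 3.8]
gripper_width: 14.6
```

```bash
python3 - <<'E'
from h import *
plan([689.4-77.5,132.8-9.5,232.3+14.5],97)
E
```

```text
t 26.75 pos [614.5 123.6 249.3] rpy [179.3   0.   96.9] F [6.1 1.2 3.8] w 14.6
turn [ 0.7  0.  -0.1] shift [ 0.01 -0.26  0.24]
```

Tracking; the catch doesn't block it. Continuing.

{"fn": "carry_out", "kwargs": {
  "commands": [
    [0,0,0,0,-1.6,0.2,1],
    [0,0,0,0,-3.15,0.5,1],
    [0,0,0,0,-4.7,1.05,1],
    [0,0,0,0,-6.15,1.7,1],
    [0,0,0,0,-7.55,2.5,1]
  ]
}}

```text
time: 27.38
ee_pos: [539.2, 114.3, 223.4]
tcp_rot: [3.132, 0.0, 1.692]
ft_force: [4.4, 1.4, 6.7]
gripper_width: 15.0
```

{"fn": "carry_out", "kwargs": {
  "commands": [
    [0,0,0,0,-1.3,0.95,1],
    [0,0,0,0,-2.5,2,1],
    [0,0,0,0,-3.6,3.15,1],
    [0,0,0,0,-4.6,4.45,1],
    [0,0,0,0,-5.4,5.8,1]
  ]
}}

```text
time: 28.0
ee_pos: [485.5, 107.7, 165.0]
tcp_rot: [3.133, 0.001, 1.692]
ft_force: [4.4, 1.5, 6.1]
gripper_width: 14.8
```

```bash
python3 - <<'E'
from h import *
plan([689.4-206.3,132.8-25.3,232.3-68.1],97)
E
```

```text
t 28.0 pos [485.5 107.7 165. ] rpy [179.5   0.   96.9] F [4.4 1.5 6.1] w 14.8
turn [ 0.5  0.  -0.1] shift [ 0.   -0.24  0.08]
```

{"fn": "carry_out", "kwargs": {
  "commands": [
    [0,0,0,0,-0.7,1.45,1],
    [0,0,0,0,-1.25,2.95,1],
    [0,0,0,0,-1.65,4.5,1],
    [0,0,0,0,-1.9,6.1,1],
    [0,0,0,0,-1.95,7.5,1]
  ]
}}

```text
time: 28.62
ee_pos: [463.6, 105.0, 88.6]
tcp_rot: [3.141, 0.001, 1.692]
ft_force: [-5.3, -1.4, 9.8]
gripper_width: 14.6
```

{"fn": "carry_out", "kwargs": {
  "commands": [
    [0,0,0,0,0,0.3,1],
    [0,0,0,0,0,0.5,1],
    [0,0,0,0,0,0.5,1]
  ]
}}

```text
time: 29.0
ee_pos: [463.4, 105.0, 84.1]
tcp_rot: [-3.141, 0.001, 1.692]
ft_force: [-6.4, -1.7, 11.4]
gripper_width: 14.4
```

```bash
python3 - <<'E'
from h import *
plan([689.4-225.9,132.8-27.7,232.3-145.1],97)
E
```

```text
t 29.0 pos [463.4 105.   84.1] rpy [-180.    0.   97.] F [-6.4 -1.7 11.4] w 14.4
turn [-0.  0. -0.] shift [ 0.01  0.01 -0.31]
```

{"fn": "carry_out", "kwargs": {
  "commands": [
    [0,0,0,0,0,0.2,1],
    [0,0,0,0,0,0.4,1],
    [0,0,0,0,0,0.4,1]
  ]
}}

```text
time: 29.38
ee_pos: [463.3, 105.0, 80.4]
tcp_rot: [-3.141, 0.001, 1.693]
ft_force: [-7.3, -2.3, 15.1]
gripper_width: 14.5
```

```bash
python3 - <<'E'
from jw import *
im,d=r.snapshot('side');cv2.imwrite('pics/s3.png',cv2.resize(im[120:260,220:440],None,fx=3.5,fy=3.5,interpolation=cv2.INTER_CUBIC))
i=r.camera_info('side');v,u=np.nonzero(d>0);z=d[v,u];f=200/np.tan(np.radians(i['fovy'])/2)
P=np.c_[(u-i['cx'])/f*z,(v-i['cy'])/f*z,z]@rot(i['orientation']).T+i['position']
Q=(P-[530.5,160,0])@R.from_euler('z',7,degrees=True).as_matrix()
# arm & handle points
for n,c in [('arm',(abs(Q[:,1])<15)&(Q[:,0]>-70)&(Q[:,0]<70)&(Q[:,2]>90)&(Q[:,2]<200)),('barend',(Q[:,1]>-82)&(Q[:,1]<-60)&(abs(Q[:,0]+75)<20)&(Q[:,2]>60)&(Q[:,2]<130))]:
    q=Q[c];print(n,len(q))
    if len(q):
        for lo in range(-100,80,20):
            k=q[(q[:,0]>=lo)&(q[:,0]<lo+20)]
            if len(k)>3: print(lo,len(k),'z',np.percentile(k[:,2],[5,50,95]).round(1),'y',k[:,1].mean().round(1))
plan([463.4,105,84],97)
im,d=r.snapshot('top');cv2.imwrite('pics/t5.png',cv2.resize(im[110:280,150:470],None,fx=2.5,fy=2.5))
im,d=r.snapshot('wrist');cv2.imwrite('pics/w7.png',im)
E
```

```text
arm 246
-80 13 z [105.1 111.1 112.5] y -4.8
-40 33 z [ 99.9 109.5 112.5] y -5.1
-20 48 z [ 93.2 106.7 112. ] y -5.7
0 43 z [ 91.8 107.  111.7] y -5.4
20 46 z [ 94.6 107.8 111.9] y -5.8
40 43 z [ 93.3 106.3 112. ] y -5.7
60 20 z [100.9 109.  111.9] y -3.1
barend 48
-100 4 z [106.2 114.9 125.1] y -63.0
-80 43 z [100.7 109.5 113.3] y -72.9
t 29.43 pos [463.3 105.   80.4] rpy [-179.9    0.    97. ] F [-8.4 -2.2 15.3] w 14.6
turn [-0.1  0.  -0. ] shift [-0.    0.01 -0.36]
```

View pics/s3.png

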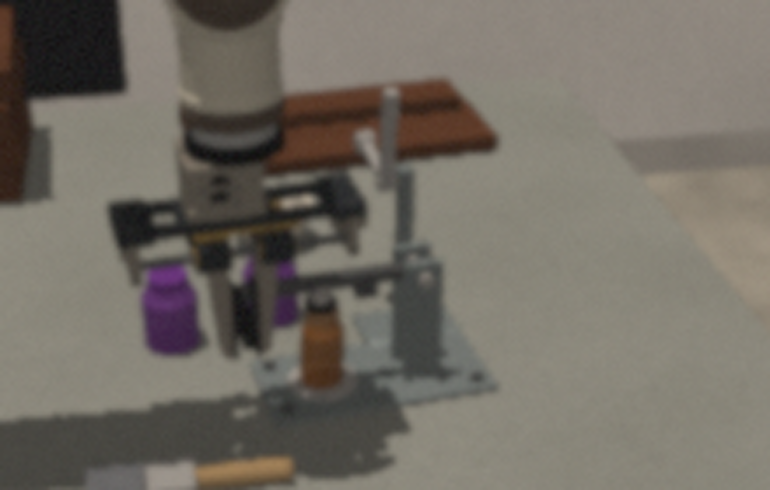

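View pics/t5.png

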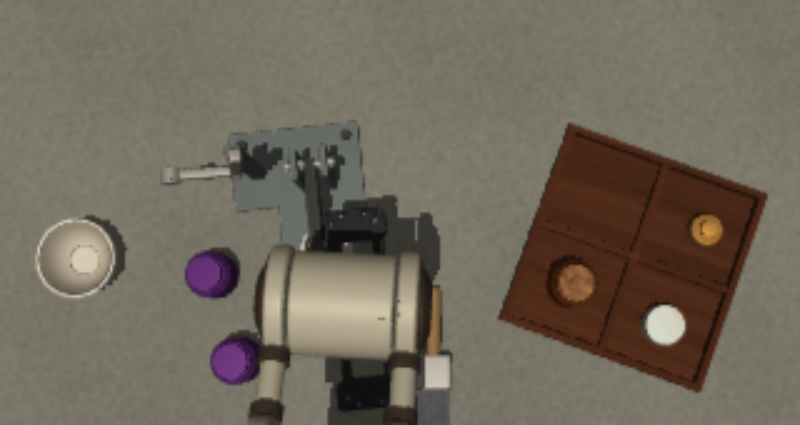

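View pics/w7.png

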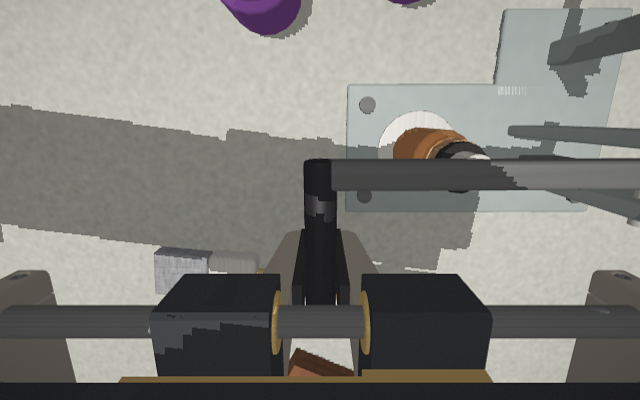

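{"fn": "carry_out", "kwargs": {
  "commands": [
    [0,0,0,0,0,0,0.5],
    [0,0,0,0,0,0,0.5],
    [0,0,0,0,0,0.1,0.5],
    [0,0,0,0,0,0.2,0.5],
    [0,0,0,0,0,0.2,0.5]
  ],
  "squeeze": 60
}}

```text
time: 30.15
ee_pos: [463.3, 105.0, 79.0]
tcp_rot: [-3.14, 0.001, 1.693]
ft_force: [-10.1, -1.0, 19.2]
gripper_width: 14.6
```

{"fn": "carry_out", "kwargs": {
  "commands": [
    [0,0,0,0,0,0,0.5],
    [0,0,0,0,0,0,0.5],
    [0,0,0,0,0,0,0.5],
    [0,0,0,0,0,0,0.5],
    [0,0,0,0,0,0,0.5]
  ]
}}

```text
time: 30.78
ee_pos: [463.4, 105.0, 79.0]
tcp_rot: [-3.141, 0.001, 1.693]
ft_force: [-10.4, -1.8, 18.3]
gripper_width: 14.5
```

{"fn": "carry_out", "kwargs": {
  "commands": [
    [0,0,0,0,0,0,0.5],
    [0,0,0,0,0,0,0.5],
    [0,0,0,0,0,0,0.5],
    [0,0,0,0,0,0,0.5],
    [0,0,0,0,0,0,0.5]
  ]
}}

```text
time: 31.4
ee_pos: [463.3, 105.0, 79.0]
tcp_rot: [-3.141, 0.001, 1.693]
ft_force: [-10.6, -2.2, 18.9]
gripper_width: 14.3
```

```bash
python3 - <<'E'
from jw import *
im,d=r.snapshot('side')
i=r.camera_info('side');v,u=np.nonzero(d>0);z=d[v,u];f=200/np.tan(np.radians(i['fovy'])/2)
P=np.c_[(u-i['cx'])/f*z,(v-i['cy'])/f*z,z]@rot(i['orientation']).T+i['position']
Q=(P-[530.5,160,0])@R.from_euler('z',7,degrees=True).as_matrix()
q=Q[(abs(Q[:,1])<15)&(Q[:,0]>-80)&(Q[:,0]<70)&(Q[:,2]>90)&(Q[:,2]<130)]
for lo in range(-80,80,20):
    k=q[(q[:,0]>=lo)&(q[:,0]<lo+20)]
    if len(k)>3: print(lo,np.percentile(k[:,2],[50,95]).round(1))
print(r.get_state()['ft_force'],r.get_state()['ee_pos'],r.get_state()['effort'])
o=r.cut_out('side','slim_jar_mid')
for a in o[:1]:
    m=a['mask']&(d>0);vv,uu=np.nonzero(m);PP=np.array([px2w(i,x,y,d[y,x]) for x,y in zip(uu,vv)]);print(a['confidence'],PP.mean(0),np.percentile(PP,3,0),np.percentile(PP,97,0))
E
```

```text
-80 [110.4 111.8]
-40 [108.7 111.3]
-20 [106.5 111.6]
0 [107.  111.7]
20 [106.8 111.6]
40 [107.2 111. ]
60 [109.3 114.6]
[-9.73195749 -1.81959703 19.09561404] [463.31911509 105.02386594  78.99482996] [ -0.32646742 -23.4008199  -25.55228233   0.52063225  -2.67746709
   0.03165496]
0.57 [531.07458313 145.71583243  44.17049769] [515.06673597 139.64825999  11.89415671] [547.51036219 155.7510367   75.75715915]
```

```bash
python3 -c "
from plant import r
print(r.finish_job())"
```

```text
the job is handed in; nothing more can be done
None
```

The jars have swapped places, the catch is over, and I handed the job in at about 31 s with the gripper still holding the lever down at its stop. The hand-in reported no verdict.

What I did, in order:
- **Jars:** I moved the wide jar from the anvil to the spare compartment and the slim jar from its slot to the anvil. The wide jar then went into the near-left slot.
- **Catch:** I pinched the tab and swung it over until it met its stop, where the force rose to about 18 N. The side picture then showed the bar standing up.
- **Lever:** I took the handle and pulled it down along its arc.

What the last checks showed:
- **Slim jar:** it measured within about 1.5 mm of the anvil's centre after placing, and it still stood upright under the foot with the lever down.
- **Wide jar:** it stands upright in the near-left slot, judged from the top picture rather than measured.
- **Lever:** its arm was level along its whole length, with the top edge at about 111–112 mm.
- **Hold:** about 19 N upward on the tool, steady for more than a second at 60 N grip. The fingers had first slid 5 to 8 mm down the handle.
- **Bystanders:** the tin, weight, bowl and purple jars looked unmoved in the last top picture. The arm partly hid the brush, but the part that showed was in its place.

- **Camera disagreement:** the top and wrist cameras differed by about 2 mm, so I placed the jars using the arm's own position and the relative views.
- **Wrong-way move:** just after lifting the wide jar I moved it about 70 mm the wrong way and corrected at once. It touched nothing.

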